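Clip the dosing module onto its rail

TASK

Someone has left a spice jar standing in the gap between the two dosing modules on the dishwasher's mounting rail: stand it upright on the worktop, out of the way. Then take the loose narrow module, the one that fits the gap, hook its fixed lip under the rail's near edge with its grey tab pointing away from you like its neighbours', and let go so that it rests slanting on its sprung foot. Finally push the raised end down until the foot clicks under the far edge and the module sits level, and leave the tin, the bottle, the bowl and the wide module where they are.

Things in the scene. Friction and masses are not known exactly. Their poses are not given: they have to be found in the camera images.
- rail: Steel mounting rail, fixed, placed anew each run: base plate 110 x 250 x 6 mm on the worktop, 30 mm web, and on it a flat flange 60 mm wide, 244 mm long, 4 mm thick, top 44 mm and underside 40 mm above the worktop. Origin on the worktop under its middle; y along the rail, x across. Yaw within 0.35 rad of 0, so -x is the robot's side.
- near_edge (a point): Point on the rail flange's near edge (x = -30 mm, z = 42 mm in the rail's frame) in front of the middle of the gap; axes as the rail's. The lip goes under this edge. The far edge, for the foot, is 60 mm farther along +x.
- neighbours: The two white modules already on the rail, fixed to it, each 50 mm wide along the rail and 96 mm long across, without a rib; body tops 78 mm, round caps 82 mm above the worktop. Between them is the free gap, 56 mm wide; it shifts along the rail between runs. Origin: on the worktop under the gap's centre; axes parallel to the rail's.
- module: Loose narrow white module, 96 mm long (x), 44 wide (y), 0.17 to 0.33 kg, standing on two legs; origin at their undersides, under its middle. Body z 24 to 58 mm. Lip end at -x, foot with grey tab at +x. Clipped: body on the flange, origin 20 mm over the worktop at the gap's centre, x along the rail's x. Start yaw within 0.5 rad of 0.
- rib (a point): Middle of the narrow module's grip rib, at (-6, 0, 75) mm in the module's frame, axes as the module's. The rib is 16 mm thick (y), 44 mm long (x -28 to +16), z 58 to 92 mm: pinch it across y from above, fingertips at z 60 mm or higher.
- lip (a point): Tip of the narrow module's fixed lip, at (-23, 0, 10.5) mm in its frame. The lip, z 7 to 14 mm, points to +x from a leg at x -42 to -32; the flange enters the 10 mm space between it and the body (z 24). Hook it with the module tilted 24 degrees, +x end up, coming down outside the near edge, then moving to rail +x. Let go, it rests at 14 to 23 degrees.
- press_spot (a point): Where to push the hooked module down: flat top of its body near the foot end, at (36, 0, 58) mm in the module's frame, clear of the rib; smooth, slippery plastic. It moves about 20 mm towards the far side as the module rocks down, and is 78 mm above the worktop when the module is clipped.
- foot (a joint): Narrow module's sprung grey foot, slides along module +x: 0 at rest, up to 0.016 m pushed out; 3 N at 0, 400 N/m more. Slick inner slope from (33, z 0) to (24, z 14) mm, ledge top at z 17 snaps under the flange; a tab to x = 59 mm marks this end. Pressing takes 8 to 18 N at the press spot; the joint rises to 3 to 12 mm and springs back to about 0 once clicked.
- wide_module: Loose white module of the same shape (same rib, lip, foot, heights) but 66 mm wide: too wide for the gap, leave it alone. It and the narrow one may change places between runs. Origin as the narrow module's.
- jar: Spice jar, 42 mm across, 96 mm tall, straight-sided, cap 41 mm across at z 76 to 96 mm, about 0.11 kg; it starts upright on the rail's flange in the gap. Origin: centre of its underside; z up its axis.
- tin: Food tin on the worktop, 58 mm across, 72 mm tall; origin under its centre. Leave alone.
- bottle: Slim sauce bottle behind the rail, 47 mm across, 188 mm tall; origin under its centre. Leave alone.
- small_bowl: Green bowl, 115 mm across, 59 mm tall; origin under its centre. Leave alone.

How it is judged:
By the outcome, as a careful person would: the job done as asked, in the order asked, and still so for the second after the job is handed in, with the robot touching nothing.
It also fails if it takes over 54 s, if anything falls off the work surface, if the arm or the gripper's body presses on something with over 40 N, if the wrist force passes 120 N, or if a joint passes its speed limit or range.

ROBOT

A 6-joint arm with a two-finger parallel gripper is mounted at the origin on a cart in front of the work surface, level with it; the furniture and walls round the work are solid. World frame = base frame: x ahead of the robot, y to its left, z up, the work surface at z = 0. Lengths are in m, angles in degrees, forces in N, time in s.
With the tool pointing down it reaches from about 0.25 to 0.725 m from the base axis. Payload 9.7 kg.
Tool frame: the origin (TCP) lies between the finger pads; the fingertips stand bot.tcp_to_tips ahead of it and the grasp point (between the pads) lies 11 mm behind it (bot.tcp_to_tips is the distance from the TCP to the fingertips, in m); z points along the fingers, y is the line along which they close (so a half turn about z gives the same grasp; the last joint's range is limited). The gripper opens to 85 mm and grips with 20 to 120 N. Pads are 22 mm wide; open, the fingers measure 114 mm over their backs; the gripper's body (76 mm by 85 mm) begins 54 mm behind the grasp point. The pads swing forward as they close: fully open they stand 13 mm farther back than shut.
Start: joints at [-69.557, 4.979, 10.078, 95.1, 0, 90], TCP at [0.192, -0.515, 0.239] pointing down, gripper open.
Joint ranges: [-179.16, 179.16], [-48.56, 103.87], [-65.8, 70.77], [-126.05, 130.52], [-82.76, 87.17], [-180, 180]. Speed limits (degrees/s): [127.2, 127.2, 147.25, 180, 180, 180].

INTERFACE

Orientations are given as [roll, pitch, yaw] about the fixed x, y, z axes, in that order (R = Rz(yaw) Ry(pitch) Rx(roll)).
In Python, from workcell import bot gives the robot as it stands. The module is installed in compiled form; this text tells all that it offers.
- The arm moves only by the tool carry_out, never from a script. Its arguments are lists of equal length, an entry for each row: "linear": the shift along the world's x, y, z normalised to -1 to 1, where 1 is 2 cm, a list of three; "rotation": the turn, a rotation vector about the world's x, y, z normalised to -1 to 1, where 1 is 8 degrees, a list of three; "grip": the closure, from -1 (fully open) to 1 (shut). In form: {"linear": [[tx, ty, tz], ...], "rotation": [[rx, ry, rz], ...], "grip": [grip, ...]}. A call has 1 to 12 rows; each row shifts and turns the commanded pose from where the row before left it; what a row does not reach is not made up. A row lasts 1/10 s, in which the tool goes at most 50 mm and 8.59 degrees, less where a joint would pass 70% of its speed; a pose out of reach is approached as far as the arm can. A call with a number of a shift or a turn outside -1 to 1 is refused whole. A call with a gripper value outside its range is refused whole. The fingers move at their own pace and stop on an object; "grip_force" is the grip in N (left out, the last holds). Time passes only in rows, so rows that do not move let the fingers close. It gives the time, the measured TCP pose, the force, the opening and the grip force at its end, in the units of the state.
- bot.get_obs(): the state, without advancing time (a new reading comes with each control period).
- bot.camera(name): name is "side" or "top" or "wrist"; returns the picture (480x640x3 uint8, blue, green, red); there is no depth.
- bot.camera_model(name): a dict with "fx", "fy", "cx", "cy" (pixels), "camera_from_world" (4x4, takes a point from world to camera coordinates). Camera axes: x right, y up, looking along -z (the intrinsics and any distortion apply to the point x, -y, -z); pixel columns grow to the right and rows downward; lengths in m; the calibration is good to about 2 mm. A picture is of the moment at which its call begins: read the wrist's pose just before it. camera_model takes no time and is no camera call; for the wrist camera it gives the pose at the moment of the call.
- bot.job_done(): hands the job in; it is judged then, once.
The state is a dict: "time": time; "q": joint angles; "qd": joint speeds; "joint_efforts": joint torques, N m; "ee_pos": TCP position; "tcp_rot": TCP orientation; "wrist_force": force on the tool from outside, world axes, zero at the start; "torque": the same for the moment, N m; "opening": finger opening in m; "grasp_force": force on a finger pad.
Only numpy, scipy, OpenCV 4.12 (cv2) and the standard library are available. Lean on these libraries where they do the work, as an engineer would, in place of code of your own. Each camera call takes 0.05 s, during which the arm holds its last target. There are 200 camera calls.

## Working session

There is one attempt and no reset: what is moved stays moved. The work goes in short steps, Python scripts to look and compute and a tool call to move; the robot and the scene stay as the last step left them, time stands still between calls to the robot, and variables do not carry over. Pictures are saved under pics/ and viewed, at most 10 in all, crops included, and the job is handed in when it is done.

Besides the shell and the picture viewer there is one more tool, called by a JSON object that holds its "op" and its "data", one argument or row to a line. carry_out: Moves the arm, as the interface text tells. Its arguments: {"type":"object","properties":{"linear":{"type":"array","items":{"type":"array","items":{"type":"number"}}},"rotation":{"type":"array","items":{"type":"array","items":{"type":"number"}}},"grip":{"type":"array","items":{"type":"number"}},"grip_force":{"type":"number"}},"required":["linear","rotation","grip"]}

```bash
mkdir -p pics
cat > h.py <<'E'
import numpy as np, cv2
from workcell import bot
def ray(m,u,v):
    T=np.array(m["camera_from_world"]);R=T[:3,:3];c=-R.T@T[:3,3]
    d=np.array([(u-m["cx"])/m["fx"],-(v-m["cy"])/m["fy"],-1.0])
    return c,R.T@d
def onz(m,u,v,z):
    c,d=ray(m,u,v);return c+d*(z-c[2])/d[2]
def tri(m1,p1,m2,p2):
    c,d=ray(m1,*p1);e,f=ray(m2,*p2)
    s=np.linalg.lstsq(np.c_[d,-f],e-c,rcond=None)[0]
    a=c+d*s[0];b=e+f*s[1];return (a+b)/2,np.linalg.norm(a-b)
def proj(m,p):
    T=np.array(m["camera_from_world"]);q=T[:3,:3]@np.array(p)+T[:3,3]
    return m["cx"]+m["fx"]*q[0]/-q[2], m["cy"]-m["fy"]*q[1]/-q[2]
E
python3 - <<'E'
from h import *
print(bot.tcp_to_tips)
for n in("side","top"):
    cv2.imwrite(f"pics/{n}0.png",bot.camera(n)); m=bot.camera_model(n)
    print(n,{k:(np.round(v,3).tolist() if k=="camera_from_world" else v) for k,v in m.items()})
o=bot.get_obs();print(o)
E
```

```text
0.008
side {'fx': 481.1416105529932, 'fy': 481.1416105529932, 'cx': 320.3451620890553, 'cy': 240.61542685482934, 'camera_from_world': [[-0.998, 0.054, -0.021, 0.58], [-0.044, -0.478, 0.877, -0.054], [0.037, 0.877, 0.479, -0.973], [0.0, 0.0, 0.0, 1.0]]}
top {'fx': 593.2116223454652, 'fy': 593.2116223454652, 'cx': 316.35404836391933, 'cy': 240.34905232796334, 'camera_from_world': [[0.006, -1.0, 0.003, -0.021], [0.989, 0.007, 0.151, -0.58], [-0.151, 0.002, 0.989, -1.049], [0.0, 0.0, 0.0, 1.0]]}
{'time': 0.1, 'q': array([-6.95580581e+01,  5.00789552e+00,  1.00393698e+01,  9.50994293e+01,
        3.39952264e-04,  9.00004984e+01]), 'qd': array([ 0.07245002, -0.12792198,  0.11086264, -0.00769424, -0.00538465,
        0.06396198]), 'joint_efforts': array([ 1.59136284e-04, -5.21561623e+01,  4.65653551e+01,  1.60102261e-02,
       -1.50454736e-05, -5.87449577e-06]), 'ee_pos': array([ 0.19202605, -0.51518314,  0.23865783]), 'tcp_rot': array([-1.79932045e+02, -3.39360849e-04,  2.04414430e+01]), 'wrist_force': array([-0.68199937, -0.45478658, -0.26549708]), 'torque': array([0.00060827, 0.04770629, 0.01430789]), 'grasp_force': 0.0, 'opening': 0.08535382043582608}
```

View pics/top0.png

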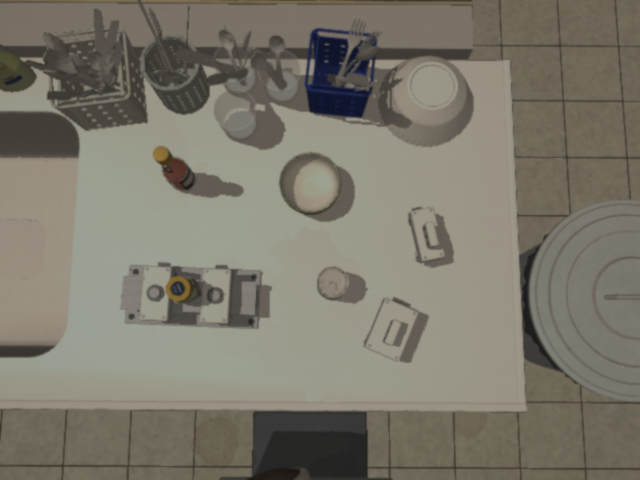

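View pics/side0.png

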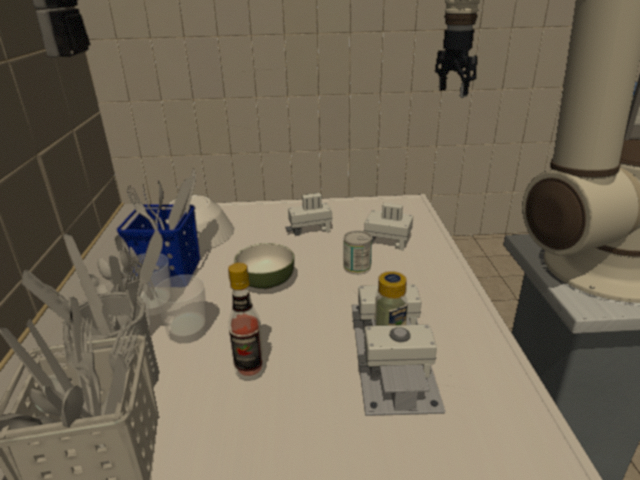

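Top: narrow module at about (427,236), tab up (+x); wide one (392,330); rail centred near (192,296), jar cap (180,289), tin (333,284), bottle (175,172), bowl (311,184). Side: the jar cap is at (391,283).

Run:
```python
from h import *
mt=bot.camera_model("top");ms=bot.camera_model("side");mw=bot.camera_model("wrist")
f=lambda a:np.round(a,4).tolist()
for n,p,z in [("jarcap",(180,289),.14),("modrib",(431,235),.092),("wide",(397,333),.092),("tin",(333,277),.072),("cap L",(155,292),.082),("cap R",(215,295),.082)]: print(n,f(onz(mt,*p,z)))
for n in ("top","side"):
    im=cv2.imread(f"pics/{n}0.png");h=cv2.cvtColor(im,cv2.COLOR_BGR2HSV)
    k=cv2.inRange(h,(18,120,60),(32,255,255))
    _,_,st,c=cv2.connectedComponentsWithStats(k)
    print(n,[(s.tolist(),f(x)) for s,x in zip(st[1:],c[1:]) if s[4]>20])
print("jar tri",tri(mt,(180,288),ms,(391,279)))
print("wrist",f(mw["camera_from_world"]),mw["fx"],mw["cx"],mw["cy"])
T=np.array(mw["camera_from_world"]);c=-T[:3,:3].T@T[:3,3];print(c, c-bot.get_obs()["ee_pos"], -T[2,:3])
im=cv2.imread("pics/top0.png")
a=cv2.resize(im[255:335,110:275],None,fx=4.8,fy=4.8,interpolation=cv2.INTER_CUBIC)[:, :792]
cv2.imwrite("pics/rail4.png",a)
```

```text
jarcap [0.4825, 0.2084, 0.14]
modrib [0.5838, -0.2193, 0.092]
wide [0.4126, -0.1568, 0.092]
tin [0.5102, -0.0471, 0.072]
cap L [0.481, 0.2652, 0.082]
cap R [0.4764, 0.1599, 0.082]
top [([154, 147, 18, 18, 236], [162.2161, 155.4873]), ([166, 276, 26, 26, 337], [179.5519, 288.8576])]
side [([228, 262, 22, 28, 481], [238.4678, 275.8295]), ([379, 272, 27, 27, 549], [391.8707, 285.9217])]
jar tri (array([0.48508927, 0.20928828, 0.13587437]), np.float64(0.0012382788723198544))
wrist [[0.3502, -0.9367, -0.0018, -0.5496], [0.8871, 0.3323, -0.3203, 0.0408], [0.3006, 0.1105, 0.9473, -0.3803], [0.0, 0.0, 0.0, 1.0]] 426.3255678251411 318.65054928907574 241.53714189847926
[ 0.27059726 -0.48632485  0.37234898] [0.07857121 0.02885828 0.13369114] [-0.30062362 -0.11052228 -0.9473174 ]
```

View pics/rail4.png

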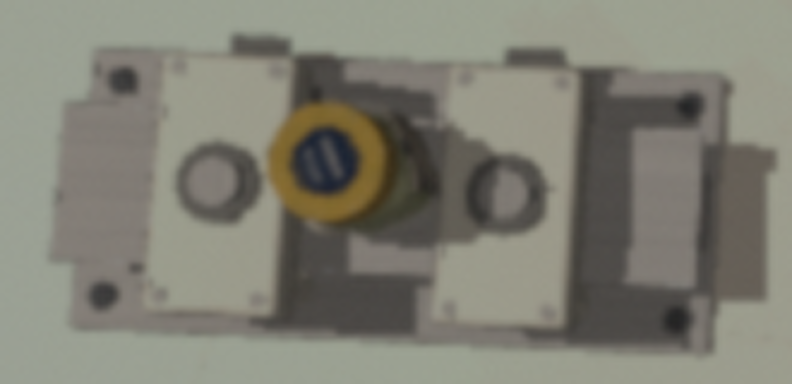

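Rail crop: yaw is about -2.3°, with neighbour caps at crop (212,181) and (508,192) and the jar between them. I'll go over the narrow module first with the wrist camera.

{"op": "carry_out", "data": {
  "linear": [
    [0.75,0.75,0],
    [0.75,0.75,0],
    [0.75,0.75,0],
    [0.75,0.75,0],
    [0.75,0.75,0],
    [0.75,0.75,0],
    [0.75,0.75,0],
    [0.75,0.75,0],
    [0.75,0.75,0],
    [0.75,0.75,0]
  ],
  "rotation": [
    [0,0,1],
    [0,0,1],
    [0,0,1],
    [0,0,1],
    [0,0,1],
    [0,0,1],
    [0,0,1],
    [0,0,1],
    [0,0,1],
    [0,0,1]
  ],
  "grip": [-1,-1,-1,-1,-1,-1,-1,-1,-1,-1]
}}

```text
time: 1.1
ee_pos: [0.3426, -0.3646, 0.239]
tcp_rot: [-180.0, -0.0, 100.8]
wrist_force: [0.0, -0.5, -0.4]
opening: 0.0854
grasp_force: 0.0
```

{"op": "carry_out", "data": {
  "linear": [
    [0.75,0.75,0],
    [0.75,0.75,0],
    [0.75,0.75,0],
    [0.75,0.75,0],
    [0.75,0.75,0],
    [0.75,0.75,0],
    [0.75,0.75,0],
    [0.75,0.75,0],
    [0.75,0.75,0],
    [0.75,0.75,0]
  ],
  "rotation": [
    [0,0,1],
    [0,0,1],
    [0,0,1],
    [0,0,1],
    [0,0,1],
    [0,0,1],
    [0,0,1],
    [0,0,1],
    [0,0,1],
    [0,0,1]
  ],
  "grip": [-1,-1,-1,-1,-1,-1,-1,-1,-1,-1]
}}

```text
time: 2.1
ee_pos: [0.4926, -0.2146, 0.2389]
tcp_rot: [180.0, -0.0, -179.2]
wrist_force: [0.7, -0.1, 0.4]
opening: 0.0854
grasp_force: 0.0
```

```bash
cat > snap.py <<'E'
import sys,json
from h import *
n=sys.argv[1]
m=bot.camera_model("wrist");im=bot.camera("wrist");cv2.imwrite(f"pics/{n}.png",im)
json.dump({k:(np.array(v).tolist()) for k,v in m.items()},open(f"{n}.json","w"))
o=bot.get_obs();print(o["time"],np.round(o["ee_pos"],4),np.round(o["tcp_rot"],2),np.round(o["q"],1))
E
python3 snap.py w1
```

```text
2.15 [ 0.4942 -0.2129  0.2386] [ 179.93   -0.   -178.67] [-23.3   3.3   8.3  95.    0.1 -24.7]
```

View pics/w1.png

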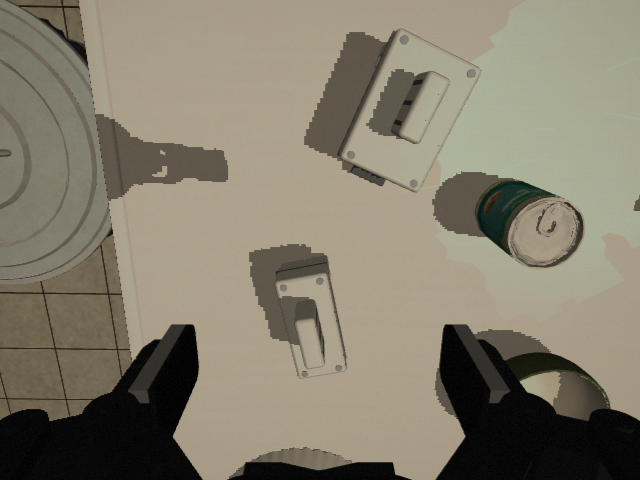

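Wrist view: narrow module body corners at about (277,283), (327,270), (300,378), (346,370), rib top near (310,345), wide module upper right and tin at (545,228). Next I'll go to the jar.

{"op": "carry_out", "data": {
  "linear": [
    [0,1,0],
    [0,1,0],
    [0,1,0],
    [0,1,0],
    [0,1,0],
    [0,1,0],
    [0,1,0],
    [0,1,0],
    [0,1,0],
    [0,1,0]
  ],
  "rotation": [
    [0,0,-0.05],
    [0,0,-0.05],
    [0,0,-0.05],
    [0,0,-0.05],
    [0,0,-0.05],
    [0,0,-0.05],
    [0,0,-0.05],
    [0,0,-0.05],
    [0,0,-0.05],
    [0,0,-0.05]
  ],
  "grip": [-1,-1,-1,-1,-1,-1,-1,-1,-1,-1]
}}

```text
time: 3.15
ee_pos: [0.4918, -0.0148, 0.239]
tcp_rot: [-180.0, -0.0, 176.4]
wrist_force: [1.0, -0.6, 0.0]
opening: 0.0857
grasp_force: 0.0
```

{"op": "carry_out", "data": {
  "linear": [
    [0,1,0],
    [0,1,0],
    [0,1,0],
    [0,1,0],
    [0,1,0],
    [0,1,0],
    [0,1,0],
    [0,1,0],
    [0,1,0],
    [0,1,0]
  ],
  "rotation": [
    [0,0,0],
    [0,0,0],
    [0,0,0],
    [0,0,0],
    [0,0,0],
    [0,0,0],
    [0,0,0],
    [0,0,0],
    [0,0,0],
    [0,0,0]
  ],
  "grip": [-1,-1,-1,-1,-1,-1,-1,-1,-1,-1]
}}

```text
time: 4.15
ee_pos: [0.4919, 0.1852, 0.2389]
tcp_rot: [-180.0, -0.0, 176.4]
wrist_force: [0.9, 0.5, -0.1]
opening: 0.0854
grasp_force: 0.0
```

```bash
python3 snap.py w2
python3 - <<'E'
from h import *
import json
w2=json.load(open("w2.json"));w1=json.load(open("w1.json"));mt=bot.camera_model("top");ms=bot.camera_model("side")
def cap(n):
    im=cv2.imread(f"pics/{n}.png");h=cv2.cvtColor(im,cv2.COLOR_BGR2HSV)
    k=cv2.inRange(h,(16,100,40),(34,255,255))
    k=cv2.morphologyEx(k,cv2.MORPH_CLOSE,np.ones((25,25)))
    _,_,st,c=cv2.connectedComponentsWithStats(k)
    return [(s.tolist(),np.round(x,1).tolist()) for s,x in zip(st[1:],c[1:]) if s[4]>80]
r=cap("w2");print(r)
r=max(r,key=lambda a:a[0][4]);print(onz(w2,*r[1],.138),onz(w2,*r[1],.13));print(tri(mt,(179.6,288.8),w2,r[1]))
print("mod screws",[np.round(onz(w1,*p,.058),4).tolist() for p in [(283,288),(319,281),(305,374),(338,367)]])
E
```

```text
4.2 [0.4919 0.1874 0.2386] [ 1.7996e+02 -5.0000e-02  1.7644e+02] [20.8  1.7  6.6 94.9  0.1 24.4]
[([330, 173, 73, 94, 3640], [365.6, 226.1]), ([73, 199, 23, 44, 85], [90.0, 221.7])]
[0.48226192 0.21328859 0.138     ] [0.48470024 0.21406044 0.13      ]
(array([0.4843357 , 0.2129534 , 0.12867631]), np.float64(0.0028293055814084343))
mod screws [[0.5576, -0.242, 0.058], [0.551, -0.213, 0.058], [0.6394, -0.2239, 0.058], [0.6319, -0.1953, 0.058]]
```

View pics/w2.png

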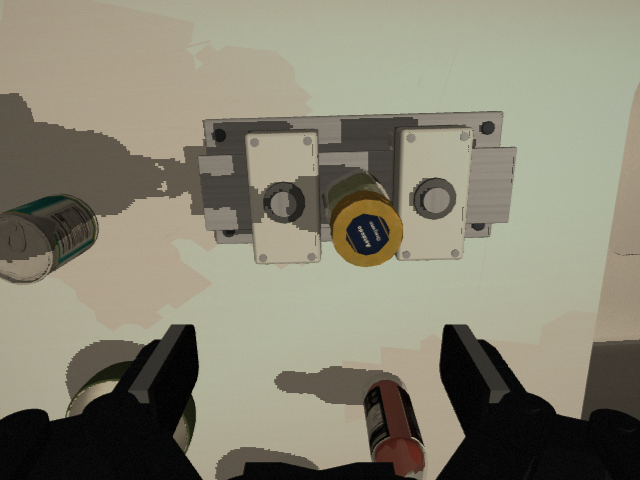

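Jar cap circle is at (367,232), with neighbour bodies either side at columns 248–320 and 395–472. Now grasping the jar above the neighbours' tops.

{"op": "carry_out", "data": {
  "linear": [
    [-0.2,0.6,-0.4],
    [-0.2,0.6,-0.6],
    [0,0,-1],
    [0,0,-1],
    [0,0,-1],
    [0,0,-1],
    [0,0,-1],
    [0,0,-0.6],
    [0,0,-0.25],
    [0,0,0]
  ],
  "rotation": [
    [0,0,0],
    [0,0,0],
    [0,0,0],
    [0,0,0],
    [0,0,0],
    [0,0,0],
    [0,0,0],
    [0,0,0],
    [0,0,0],
    [0,0,0]
  ],
  "grip": [-1,-1,-1,-1,-1,-1,-1,-1,-1,-1],
  "grip_force": 30
}}

```text
time: 5.2
ee_pos: [0.4837, 0.2085, 0.1017]
tcp_rot: [-180.0, -0.1, 176.4]
wrist_force: [-1.0, 0.0, 1.1]
opening: 0.0851
grasp_force: 0.0
```

{"op": "carry_out", "data": {
  "linear": [
    [0,0,0],
    [0,0,0],
    [0,0,0],
    [0,0,0],
    [0,0,0],
    [0,0,0]
  ],
  "rotation": [
    [0,0,0],
    [0,0,0],
    [0,0,0],
    [0,0,0],
    [0,0,0],
    [0,0,0]
  ],
  "grip": [1,1,1,1,1,1]
}}

```text
time: 5.8
ee_pos: [0.4846, 0.2089, 0.1033]
tcp_rot: [179.9, 0.1, 176.4]
wrist_force: [0.5, 1.2, 5.8]
opening: 0.0454
grasp_force: 30.2
```

{"op": "carry_out", "data": {
  "linear": [
    [0,0,0.5],
    [0,0,1],
    [0,0,1],
    [0,0,1],
    [0,0,1],
    [-0.5,-1,0],
    [-0.6,-1,0],
    [-0.6,-1,0],
    [-0.6,-1,0],
    [-0.6,-1,0],
    [-0.6,-1,0],
    [-0.6,-1,0]
  ],
  "rotation": [
    [0,0,0],
    [0,0,0],
    [0,0,0],
    [0,0,0],
    [0,0,0],
    [0,0,0],
    [0,0,0],
    [0,0,0],
    [0,0,0],
    [0,0,0],
    [0,0,0],
    [0,0,0]
  ],
  "grip": [1,1,1,1,1,1,1,1,1,1,1,1]
}}

```text
time: 7.0
ee_pos: [0.4014, 0.0679, 0.1927]
tcp_rot: [-180.0, -0.0, 176.4]
wrist_force: [-0.0, -0.5, -0.2]
opening: 0.0454
grasp_force: 30.8
```

{"op": "carry_out", "data": {
  "linear": [
    [-0.6,-1,-0.5],
    [-0.6,-1,-1],
    [-0.6,-1,-1],
    [-0.5,-0.5,-1],
    [0,0,-1],
    [0,0,-0.8],
    [0,0,-0.5],
    [0,0,-0.2]
  ],
  "rotation": [
    [0,0,0],
    [0,0,0],
    [0,0,0],
    [0,0,0],
    [0,0,0],
    [0,0,0],
    [0,0,0],
    [0,0,0]
  ],
  "grip": [1,1,1,1,1,1,1,1]
}}

```text
time: 7.8
ee_pos: [0.3557, -0.0014, 0.0718]
tcp_rot: [-180.0, -0.1, 176.4]
wrist_force: [0.0, 0.1, -0.5]
opening: 0.0455
grasp_force: 30.9
```

{"op": "carry_out", "data": {
  "linear": [
    [0,0,-0.2],
    [0,0,-0.2],
    [0,0,-0.1],
    [0,0,0]
  ],
  "rotation": [
    [0,0,0],
    [0,0,0],
    [0,0,0],
    [0,0,0]
  ],
  "grip": [1,1,1,1]
}}

```text
time: 8.2
ee_pos: [0.3561, -0.0013, 0.0623]
tcp_rot: [180.0, -0.0, 176.4]
wrist_force: [-0.7, -0.2, 0.2]
opening: 0.045
grasp_force: 30.9
```

{"op": "carry_out", "data": {
  "linear": [
    [0,0,-0.1],
    [0,0,-0.1],
    [0,0,0]
  ],
  "rotation": [
    [0,0,0],
    [0,0,0],
    [0,0,0]
  ],
  "grip": [1,1,1]
}}

```text
time: 8.5
ee_pos: [0.3569, -0.0014, 0.0592]
tcp_rot: [-180.0, 0.1, 176.4]
wrist_force: [-0.4, 0.3, 6.4]
opening: 0.0453
grasp_force: 31.3
```

{"op": "carry_out", "data": {
  "linear": [
    [0,0,0],
    [0,0,0],
    [0,0,0],
    [0,0,0.5],
    [0,0,1],
    [0,0,1],
    [0,0,1],
    [0,0,1],
    [0,0,1],
    [0.5,-0.5,0.5]
  ],
  "rotation": [
    [0,0,0],
    [0,0,0],
    [0,0,0],
    [0,0,0],
    [0,0,0],
    [0,0,0],
    [0,0,0],
    [0,0,0],
    [0,0,0],
    [0,0,0]
  ],
  "grip": [-0.5,-1,-1,-1,-1,-1,-1,-1,-1,-1]
}}

```text
time: 9.5
ee_pos: [0.3662, -0.011, 0.1809]
tcp_rot: [180.0, 0.1, 176.5]
wrist_force: [1.1, -0.1, -0.5]
opening: 0.0855
grasp_force: 0.0
```

Run:
```python
from h import *
import json
w2=json.load(open("w2.json"));w1=json.load(open("w1.json"));mt=bot.camera_model("top")
im=bot.camera("top");cv2.imwrite("pics/top1.png",im)
def quad(im,m,z,box,thr):
    x0,y0,x1,y1=box;g=cv2.cvtColor(im,cv2.COLOR_BGR2GRAY)[y0:y1,x0:x1]
    g=cv2.resize(g,None,fx=4,fy=4,interpolation=cv2.INTER_CUBIC)
    k=((g>thr)*255).astype(np.uint8);k=cv2.morphologyEx(k,cv2.MORPH_CLOSE,np.ones((9,9)))
    c,_=cv2.findContours(k,cv2.RETR_EXTERNAL,cv2.CHAIN_APPROX_NONE);c=max(c,key=cv2.contourArea)
    r=cv2.minAreaRect(c);b=cv2.boxPoints(r)/4+[x0,y0]
    print(np.round(b,1).tolist(),[np.round(onz(m,*p,z)[:2],4).tolist() for p in b]);P=np.mean([onz(m,*p,z)[:2] for p in b],0);return P
for n,m,cs in [("w2",w2,[((247,132),(317,130),(254,264),(321,263)),((398,128),(472,127),(399,259),(464,259))])]:
    for c in cs:
        P=np.array([onz(m,*p,.078)[:2] for p in c]);print(np.round(P,4).tolist(),P.mean(0))
# sanity: onz with caps (z .082): wrist caps
A=onz(w2,285,203,.082);B=onz(w2,434.5,198,.082);print("caps w2",A,B,(A+B)/2, np.degrees(np.arctan2(B[1]-A[1],B[0]-A[0]))-90)
z=lambda x,y:(110+x/4.8,255+y/4.8)
A=onz(mt,*z(508,192),.082);B=onz(mt,*z(212,181),.082);print("caps top",A,B,(A+B)/2, np.degrees(np.arctan2(B[1]-A[1],B[0]-A[0]))-90)
for nm,p,q in [("capR",z(508,192),(285,203)),("capL",z(212,181),(434.5,198))]: print(nm,tri(mt,p,w2,q))
# base plate top edge (far/near) yaw, z .006, top
for p,q in [((97,48),(728,75)),((72,328),(712,352))]:
    a=onz(mt,*z(*p),.006);b=onz(mt,*z(*q),.006);print("base",a[:2],b[:2],np.degrees(np.arctan2(a[1]-b[1],a[0]-b[0]))-90)
g=cv2.cvtColor(im,cv2.COLOR_BGR2GRAY)
c=np.vstack([np.hstack([cv2.resize(im[195:275,395:460],None,fx=6,fy=6,interpolation=cv2.INTER_CUBIC)[:480],cv2.resize(cv2.imread('pics/w1.png')[240:400,240:370],None,fx=3,fy=3,interpolation=cv2.INTER_CUBIC)])]);print(c.shape)
cv2.imwrite("pics/mod.png",c); print(bot.get_obs()["ee_pos"])
```

```text
[[0.4297, 0.1414], [0.4313, 0.1884], [0.5247, 0.1355], [0.5271, 0.1853]] [0.47819818 0.16264268]
[[0.4334, 0.2426], [0.4358, 0.292], [0.5275, 0.2431], [0.5305, 0.2911]] [0.48180371 0.26717847]
caps w2 [0.47898681 0.16296288 0.082     ] [0.48192802 0.26709666 0.082     ] [0.48045741 0.21502977 0.082     ] -1.6178585237766185
caps top [0.47639516 0.15842271 0.082     ] [0.47970858 0.26659664 0.082     ] [0.47805187 0.21250967 0.082     ] -1.754451446475855
capR (array([0.47875467, 0.16100196, 0.07454986]), np.float64(0.004638964331210839))
capL (array([0.47899385, 0.26368344, 0.0938585 ]), np.float64(0.0005701128342064535))
base [0.53646043 0.3349825 ] [0.52739169 0.08587666] -2.084941255551385
base [0.42702033 0.33883724] [0.41935264 0.08991382] -1.7643478565300228
(480, 780, 3)
[ 0.36803657 -0.01221537  0.18150573]
```

View pics/mod.png

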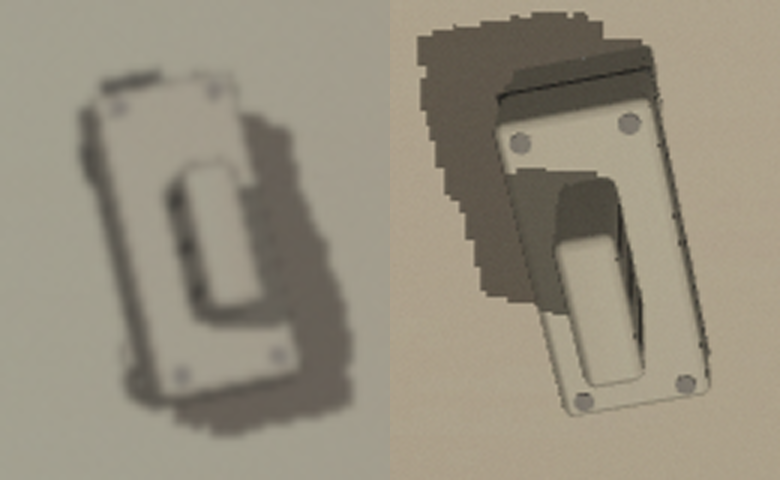

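Left (top view): module with tab at the far (+x) end, screws at (118,108), (214,92), (181,375), (279,355), rib top centre (222,236). Right (wrist): rib top quad (557,245)–(643,372).

Run:
```python
from h import *
import json
w1=json.load(open("w1.json"));mt=bot.camera_model("top")
T=lambda x,y:(395+x/6,195+y/6);W=lambda x,y:(240+(x-390)/3,240+y/3)
# order: lip-right(top view lower right -y?), pairs top/wrist: far-left(+x,+y) etc.
pt=[T(118,108),T(214,92),T(181,375),T(279,355)]
pw=[W(685,384),W(584,402),W(629,124),W(520,143)]
for src,m,ps in(("top",mt,pt),("wrist",w1,pw)):
    P=np.array([onz(m,*p,.058)[:2] for p in ps]);d=P[0]+P[1]-P[2]-P[3]
    print(src,np.round(P,4).tolist(),P.mean(0),np.degrees(np.arctan2(d[1],d[0])))
for a,b in zip(pt,pw): print(tri(mt,a,w1,b))
a,b=T(222,236),W(602,310);print("rib",tri(mt,a,w1,b),onz(mt,*a,.092),onz(w1,*b,.092))
```

```text
top [[0.63, -0.197], [0.6352, -0.2264], [0.548, -0.2145], [0.5543, -0.2442]] [ 0.5918497  -0.22051604] 12.22492343382265
wrist [[0.6329, -0.195], [0.6394, -0.2242], [0.5513, -0.2124], [0.5573, -0.2417]] [ 0.59523953 -0.21833786] 12.065825985788363
(array([ 0.62860234, -0.1956627 ,  0.06429581]), np.float64(0.0005117355699527851))
(array([ 0.63320855, -0.22428311,  0.06682633]), np.float64(0.0007947920315537759))
(array([ 0.54669787, -0.21253354,  0.06838122]), np.float64(2.3292756813779004e-05))
(array([ 0.5526557 , -0.24138341,  0.06863165]), np.float64(0.0011638897955054482))
rib (array([ 0.58374648, -0.21926205,  0.0982333 ]), np.float64(0.001171477967812443)) [ 0.58500649 -0.22105834  0.092     ] [ 0.58735723 -0.2188044   0.092     ]
```

{"op": "carry_out", "data": {
  "linear": [
    [0.99,-0.95,0],
    [0.99,-0.95,0],
    [0.99,-0.95,0],
    [0.99,-0.95,0],
    [0.99,-0.95,0],
    [0.99,-0.95,0],
    [0.99,-0.95,0],
    [0.99,-0.95,0],
    [0.99,-0.95,-0.5],
    [0.99,-0.95,-0.5],
    [0.99,-0.95,-0.5],
    [0,0,-0.5]
  ],
  "rotation": [
    [0,0,0.18],
    [0,0,0.18],
    [0,0,0.18],
    [0,0,0.18],
    [0,0,0.18],
    [0,0,0.18],
    [0,0,0.18],
    [0,0,0.18],
    [0,0,0.18],
    [0,0,0.18],
    [0,0,0.16],
    [0,0,0]
  ],
  "grip": [-1,-1,-1,-1,-1,-1,-1,-1,-1,-1,-1,-1]
}}

```text
time: 10.75
ee_pos: [0.5851, -0.222, 0.1367]
tcp_rot: [180.0, -0.1, -167.9]
wrist_force: [-0.8, 0.2, -0.6]
opening: 0.0855
grasp_force: 0.0
```

```bash
python3 snap.py w3; python3 -c "
from h import *
for i in range(1): print(bot.get_obs()['ee_pos'])"
```

```text
10.8 [ 0.5835 -0.2207  0.135 ] [ 179.87   -0.19 -167.95] [-20.7  14.6   9.4  85.1   0.  -32.8]
[ 0.58354043 -0.22068203  0.13497992]
```

View pics/w3.png

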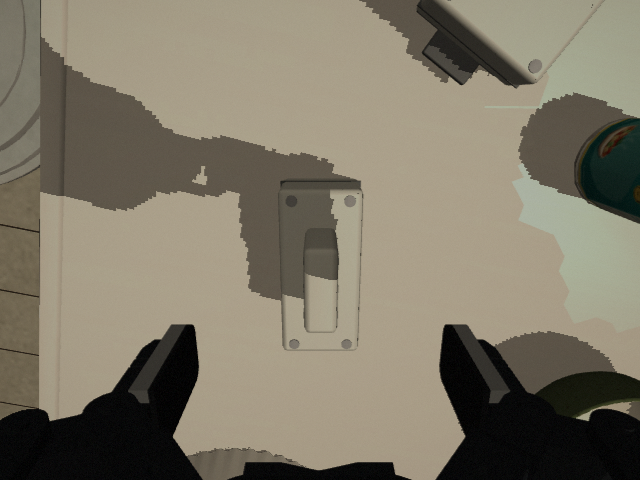

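Module lines up with the tool: body columns 279–362, rib top centre (321,291) midway between fingers. Descending and closing.

{"op": "carry_out", "data": {
  "linear": [
    [0.1,0,-0.8],
    [0,0,-1],
    [0,0,-0.8],
    [0,0,-0.4],
    [0,0,0],
    [0,0,0],
    [0,0,0],
    [0,0,0],
    [0,0,0],
    [0,0,0],
    [0,0,0]
  ],
  "rotation": [
    [0,0,0],
    [0,0,0],
    [0,0,0],
    [0,0,0],
    [0,0,0],
    [0,0,0],
    [0,0,0],
    [0,0,0],
    [0,0,0],
    [0,0,0],
    [0,0,0]
  ],
  "grip": [-1,-1,-1,-1,-1,1,1,1,1,1,1],
  "grip_force": 70
}}

```text
time: 11.9
ee_pos: [0.5862, -0.2205, 0.0788]
tcp_rot: [-180.0, 0.1, -167.9]
wrist_force: [1.0, 0.6, 3.9]
opening: 0.0147
grasp_force: 69.4
```

Run:
```python
from h import *
import json
w3=json.load(open("w3.json"))
print(onz(w3,321,(274+331)/2-3,.092),onz(w3,321,304,.092))
P=np.array([onz(w3,*p,.058)[:2] for p in [(291,201),(350,201),(292,344),(346,344)]]);print(P,P.mean(0))
o=bot.get_obs();print(o["ee_pos"],o["wrist_force"],o["opening"])
```

```text
[ 0.59196812 -0.21921908  0.092     ] [ 0.59422926 -0.21872885  0.092     ]
[[ 0.55736623 -0.24214317]
 [ 0.55105541 -0.21274979]
 [ 0.63944082 -0.22569194]
 [ 0.63296505 -0.19546938]] [ 0.59520688 -0.21901357]
[ 0.58624463 -0.22050507  0.07881834] [1.00880899 0.6332742  3.94377481] 0.01466962004336681
```

{"op": "carry_out", "data": {
  "linear": [
    [0,0,0.5],
    [0,0,1],
    [0,0,1],
    [0,0,1],
    [0,0,1],
    [0,0,1],
    [0,0,0.5],
    [0,0,0],
    [0,0,0]
  ],
  "rotation": [
    [0,0,0],
    [0,0,0],
    [0,0,0],
    [0,0,0],
    [0,0,0],
    [0,0,0],
    [0,0,0],
    [0,0,0],
    [0,0,0]
  ],
  "grip": [1,1,1,1,1,1,1,1,1]
}}

```text
time: 12.8
ee_pos: [0.5857, -0.2203, 0.1974]
tcp_rot: [180.0, -0.1, -167.9]
wrist_force: [-0.8, 0.4, -3.7]
opening: 0.0144
grasp_force: 68.8
```

{"op": "carry_out", "data": {
  "linear": [
    [-0.35,1,0],
    [-0.35,1,0],
    [-0.35,1,0],
    [-0.35,1,0],
    [-0.35,1,0],
    [-0.35,1,0],
    [-0.35,1,0],
    [-0.35,1,0],
    [-0.35,1,0],
    [-0.35,1,0],
    [-0.35,1,0]
  ],
  "rotation": [
    [0,0,-0.08],
    [0,0,-0.08],
    [0,0,-0.08],
    [0,0,-0.08],
    [0,0,-0.08],
    [0,0,-0.08],
    [0,0,-0.08],
    [0,0,-0.08],
    [0,0,-0.08],
    [0,0,-0.08],
    [0,0,-0.08]
  ],
  "grip": [1,1,1,1,1,1,1,1,1,1,1]
}}

```text
time: 13.9
ee_pos: [0.508, 0.0004, 0.1968]
tcp_rot: [180.0, -0.1, -174.9]
wrist_force: [-0.0, -0.0, -3.6]
opening: 0.0145
grasp_force: 68.9
```

{"op": "carry_out", "data": {
  "linear": [
    [-0.35,0.95,0],
    [-0.35,1,0],
    [-0.35,1,0],
    [-0.35,1,0],
    [-0.35,1,0],
    [-0.35,1,0],
    [-0.35,1,0],
    [-0.35,1,0],
    [-0.35,1,0],
    [-0.35,1,0],
    [-0.35,0.9,0],
    [0,0,0]
  ],
  "rotation": [
    [0,0,-0.08],
    [0,0,-0.08],
    [0,0,-0.08],
    [0,0,-0.08],
    [0,0,-0.08],
    [0,0,-0.08],
    [0,0,-0.08],
    [0,0,-0.08],
    [0,0,-0.08],
    [0,0,-0.08],
    [0,0,-0.08],
    [0,0,0]
  ],
  "grip": [1,1,1,1,1,1,1,1,1,1,1,1]
}}

```text
time: 15.1
ee_pos: [0.4307, 0.218, 0.1969]
tcp_rot: [-180.0, -0.1, 178.1]
wrist_force: [0.5, -0.4, -3.1]
opening: 0.0144
grasp_force: 69.0
```

```bash
python3 snap.py w4
```

```text
15.15 [0.4312 0.2171 0.1971] [-1.7995e+02 -9.0000e-02  1.7815e+02] [26.7 -4.8 -4.4 90.5 -0.  28.6]
```

View pics/w4.png

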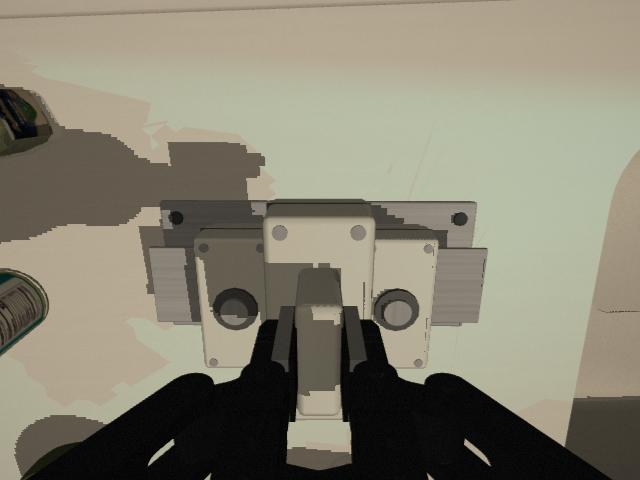

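Held module is squarely over the gap: its screws at (280,232), (358,232), neighbour caps (236,309), (396,310), outer neighbour edges 196 and 438.

Run:
```python
from h import *
import json
m=json.load(open("w4.json"))
A=onz(m,236,308,.082);B=onz(m,396,309,.082);G=(A+B)/2;print(A,B,G,np.degrees(np.arctan2(B[1]-A[1],B[0]-A[0]))-90)
C=onz(m,280,232.5,.178);D=onz(m,358,232.5,.178);M=(C+D)/2;print(C,D,M,np.degrees(np.arctan2(D[1]-C[1],D[0]-C[0]))-90)
y=np.radians(-1.8);ex=np.array([np.cos(y),np.sin(y)]);ey=np.array([-np.sin(y),np.cos(y)])
d=(M-G)[:2];print("screws in rail frame",d@ex,d@ey,"base front",onz(m,161,201,.006),onz(m,476,202,.006))
P=[onz(m,203.5,247,.078),onz(m,428,248,.078),onz(m,213,362,.078),onz(m,418,362,.078)];print(np.mean(P,0),P)
```

```text
[0.47713615 0.1631955  0.082     ] [0.48112721 0.26712229 0.082     ] [0.47913168 0.21515889 0.082     ] -2.199225898531296
[0.39696996 0.20489213 0.178     ] [0.39788849 0.23415977 0.178     ] [0.39742922 0.21952595 0.178     ] -1.7975664140122802
screws in rail frame -0.08179930962290846 0.0017985662960868646 base front [0.42169558 0.09584047 0.006     ] [0.4301863 0.3411233 0.006    ]
[0.48045053 0.21483519 0.078     ] [array([0.43597798, 0.14583355, 0.078     ]), array([0.44107134, 0.28684527, 0.078     ]), array([0.52014768, 0.1425102 , 0.078     ]), array([0.52460511, 0.28415172, 0.078     ])]
```

{"op": "carry_out", "data": {
  "linear": [
    [0,-0.075,0],
    [0,0,0],
    [0,0,0],
    [0,0,-0.8],
    [0,0,-0.9],
    [0,0,-0.8],
    [0,0,0],
    [0,0,0]
  ],
  "rotation": [
    [-0.035,-1,0],
    [-0.035,-1,0],
    [-0.035,-1,0],
    [0,0,0],
    [0,0,0],
    [0,0,0],
    [0,0,0],
    [0,0,0]
  ],
  "grip": [1,1,1,1,1,1,1,1]
}}

```text
time: 15.95
ee_pos: [0.4318, 0.2145, 0.148]
tcp_rot: [-179.9, 24.0, 178.0]
wrist_force: [-0.0, 0.1, -2.0]
opening: 0.0148
grasp_force: 69.0
```

Run:
```python
from h import *
cv2.imwrite("pics/s2.png",cv2.resize(bot.camera("side")[220:430,300:460],None,fx=2.8,fy=2.8,interpolation=cv2.INTER_CUBIC))
o=bot.get_obs();print(o["time"],o["ee_pos"],o["tcp_rot"],o["wrist_force"])
```

```text
16.0 [0.43217778 0.21480228 0.14879381] [-179.97362086   24.02730345  178.01870545] [ 0.61174866 -0.55091427 -1.99534935]
```

View pics/s2.png

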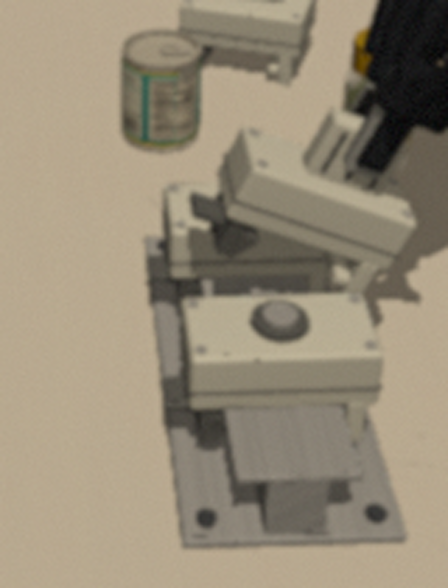

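Module tilted with its tab end up, above the gap. Lowering outside the near edge.

{"op": "carry_out", "data": {
  "linear": [
    [0,0,-0.6],
    [0,0,-0.6],
    [0,0,-0.5],
    [0,0,-0.3],
    [0,0,-0.25],
    [0,0,0]
  ],
  "rotation": [
    [0,0,0],
    [0,0,0],
    [0,0,0],
    [0,0,0],
    [0,0,0],
    [0,0,0]
  ],
  "grip": [1,1,1,1,1,1]
}}

```text
time: 16.6
ee_pos: [0.4316, 0.215, 0.1024]
tcp_rot: [-179.9, 24.0, 178.1]
wrist_force: [0.6, 0.4, -3.3]
opening: 0.0146
grasp_force: 69.2
```

{"op": "carry_out", "data": {
  "linear": [
    [0.15,-0.005,0],
    [0.15,-0.005,0],
    [0.15,-0.005,0],
    [0.15,-0.005,0],
    [0,0,0]
  ],
  "rotation": [
    [0,0,0],
    [0,0,0],
    [0,0,0],
    [0,0,0],
    [0,0,0]
  ],
  "grip": [1,1,1,1,1]
}}

```text
time: 17.1
ee_pos: [0.4443, 0.2147, 0.1034]
tcp_rot: [-180.0, 24.0, 178.0]
wrist_force: [0.5, 1.0, -3.2]
opening: 0.0145
grasp_force: 69.2
```

{"op": "carry_out", "data": {
  "linear": [
    [0.1,0,0],
    [0.1,0,0],
    [0,0,0]
  ],
  "rotation": [
    [0,0,0],
    [0,0,0],
    [0,0,0]
  ],
  "grip": [1,1,1]
}}

```text
time: 17.4
ee_pos: [0.448, 0.2147, 0.1032]
tcp_rot: [-180.0, 24.0, 178.0]
wrist_force: [0.1, -0.3, -2.2]
opening: 0.0146
grasp_force: 69.2
```

Run:
```python
from h import *
a=cv2.resize(bot.camera("side")[260:400,340:460],None,fx=4,fy=4,interpolation=cv2.INTER_CUBIC)
cv2.imwrite("pics/s3.png",a)
o=bot.get_obs();print(o["time"],o["ee_pos"],o["wrist_force"])
```

```text
17.45 [0.44792248 0.21470166 0.10320454] [-0.29715223 -0.16306859 -2.87188758]
```

{"op": "carry_out", "data": {
  "linear": [
    [0.05,0,0],
    [0.05,0,0],
    [0,0,0]
  ],
  "rotation": [
    [0,0,0],
    [0,0,0],
    [0,0,0]
  ],
  "grip": [1,1,1]
}}

```text
time: 17.75
ee_pos: [0.4491, 0.2147, 0.103]
tcp_rot: [-180.0, 23.9, 178.1]
wrist_force: [-7.2, -0.6, 1.3]
opening: 0.0146
grasp_force: 70.2
```

{"op": "carry_out", "data": {
  "linear": [
    [-0.05,0,0],
    [0,0,0.1],
    [0,0,0.05],
    [0,0,0]
  ],
  "rotation": [
    [0,0,0],
    [0,0,0],
    [0,0,0],
    [0,0,0]
  ],
  "grip": [1,1,1,1]
}}

```text
time: 18.15
ee_pos: [0.4481, 0.2145, 0.1053]
tcp_rot: [-179.9, 23.9, 178.1]
wrist_force: [-5.6, -1.2, -7.5]
opening: 0.0141
grasp_force: 68.7
```

{"op": "carry_out", "data": {
  "linear": [
    [0,0,-0.1],
    [0,0,-0.05],
    [0,0,0],
    [0,0,0],
    [0,0,0],
    [0,0,0],
    [-0.2,0,0.45],
    [-0.4,0,0.9],
    [-0.4,0,0.9],
    [-0.4,0,0.9],
    [0,0,0.9],
    [0,0,0]
  ],
  "rotation": [
    [0,0,0],
    [0,0,0],
    [0,0,0],
    [0,0,0],
    [0,0,0],
    [0,0,0],
    [0,0,0],
    [0,0,0],
    [0,0,0],
    [0,0,0],
    [0,0,0],
    [0,0,0]
  ],
  "grip": [1,1,0.5,0,-0.3,-0.3,-0.3,-0.3,-0.3,-0.3,-0.3,-0.3]
}}

```text
time: 19.35
ee_pos: [0.4216, 0.2155, 0.1879]
tcp_rot: [179.8, 24.3, 178.0]
wrist_force: [-0.3, -0.2, 0.4]
opening: 0.0554
grasp_force: 0.0
```

Run:
```python
from h import *
a=cv2.resize(bot.camera("side")[250:420,320:460],None,fx=3.4,fy=3.4,interpolation=cv2.INTER_CUBIC)
cv2.imwrite("pics/s4.png",a)
o=bot.get_obs();print(o["time"],o["ee_pos"],o["wrist_force"],o["opening"])
```

```text
19.4 [0.42128797 0.21517532 0.18598092] [-0.51528973  0.19585114 -0.87330646] 0.05530288684396457
```

View pics/s4.png

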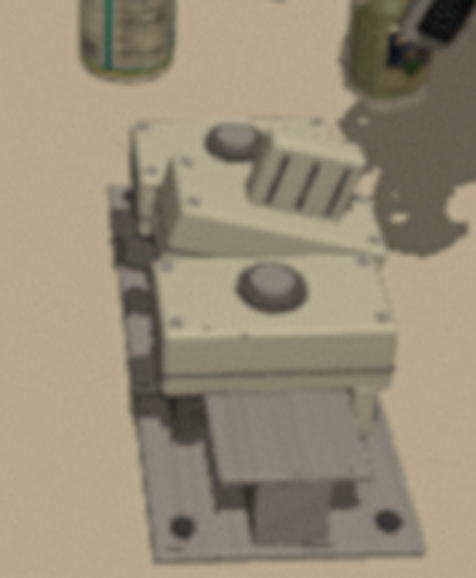

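The module rests slanting in the gap, tab end raised, level with its neighbours sideways. Now I'll close the gripper, stand the tool upright and go over the press spot.

{"op": "carry_out", "data": {
  "linear": [
    [0.9,-0.02,0],
    [0.9,-0.02,0],
    [0.9,-0.02,0],
    [0.95,-0.03,0],
    [0,0,0],
    [0,0,0],
    [0,0,-1],
    [0,0,-1],
    [0,0,-0.7],
    [0,0,-0.5],
    [0,0,0]
  ],
  "rotation": [
    [0.035,1,0],
    [0.035,1,0],
    [0.035,1,0],
    [0,0,0],
    [0,0,0],
    [0,0,0],
    [0,0,0],
    [0,0,0],
    [0,0,0],
    [0,0,0],
    [0,0,0]
  ],
  "grip": [1,1,1,1,1,1,1,1,1,1,1]
}}

```text
time: 20.5
ee_pos: [0.492, 0.2129, 0.1195]
tcp_rot: [-180.0, 0.3, 178.1]
wrist_force: [0.7, 0.1, -0.3]
opening: -0.0002
grasp_force: 0.0
```

{"op": "carry_out", "data": {
  "linear": [
    [0.15,0,-0.25],
    [0,0,-0.25],
    [0,0,-0.1],
    [0,0,0]
  ],
  "rotation": [
    [0,0,0],
    [0,0,0],
    [0,0,0],
    [0,0,0]
  ],
  "grip": [1,1,1,1]
}}

```text
time: 20.9
ee_pos: [0.496, 0.2129, 0.1081]
tcp_rot: [-180.0, 0.4, 178.0]
wrist_force: [-0.6, -0.5, -0.3]
opening: -0.0001
grasp_force: 0.0
```

{"op": "carry_out", "data": {
  "linear": [
    [0.05,0,-0.1],
    [0.05,0,-0.1],
    [0.05,0,-0.1],
    [0,0,0]
  ],
  "rotation": [
    [0,0,0],
    [0,0,0],
    [0,0,0],
    [0,0,0]
  ],
  "grip": [1,1,1,1]
}}

```text
time: 21.3
ee_pos: [0.4993, 0.213, 0.1025]
tcp_rot: [-180.0, 0.4, 178.0]
wrist_force: [-0.4, 0.2, -0.1]
opening: -0.0001
grasp_force: 0.0
```

{"op": "carry_out", "data": {
  "linear": [
    [0.05,0,-0.1],
    [0.05,0,-0.1],
    [0.05,0,-0.1],
    [0,0,0]
  ],
  "rotation": [
    [0,0,0],
    [0,0,0],
    [0,0,0],
    [0,0,0]
  ],
  "grip": [1,1,1,1]
}}

```text
time: 21.7
ee_pos: [0.5026, 0.2131, 0.0969]
tcp_rot: [180.0, 0.5, 178.1]
wrist_force: [-0.1, -0.4, 7.0]
opening: -0.0001
grasp_force: 3.1
```

{"op": "carry_out", "data": {
  "linear": [
    [0.08,0,-0.1],
    [0.08,0,-0.1],
    [0.08,0,-0.1],
    [0,0,0]
  ],
  "rotation": [
    [0,0,0],
    [0,0,0],
    [0,0,0],
    [0,0,0]
  ],
  "grip": [1,1,1,1]
}}

```text
time: 22.1
ee_pos: [0.5065, 0.2128, 0.0894]
tcp_rot: [-179.9, 0.3, 178.1]
wrist_force: [0.6, 0.3, -0.2]
opening: 0.0001
grasp_force: 0.0
```

{"op": "carry_out", "data": {
  "linear": [
    [0.05,0,-0.1],
    [0.05,0,-0.1],
    [0,0,0]
  ],
  "rotation": [
    [0,0,0],
    [0,0,0],
    [0,0,0]
  ],
  "grip": [1,1,1]
}}

```text
time: 22.4
ee_pos: [0.5089, 0.213, 0.0863]
tcp_rot: [-180.0, 0.4, 178.1]
wrist_force: [0.9, -0.6, -0.3]
opening: 0.0004
grasp_force: 0.0
```

{"op": "carry_out", "data": {
  "linear": [
    [0,0,-0.05],
    [0,0,-0.05],
    [0,0,-0.05],
    [0,0,0]
  ],
  "rotation": [
    [0,0,0],
    [0,0,0],
    [0,0,0],
    [0,0,0]
  ],
  "grip": [1,1,1,1]
}}

```text
time: 22.8
ee_pos: [0.5096, 0.2131, 0.0859]
tcp_rot: [180.0, 0.6, 178.0]
wrist_force: [-3.8, -2.7, 18.5]
opening: -0.0001
grasp_force: 9.1
```

{"op": "carry_out", "data": {
  "linear": [
    [0,0,-0.05],
    [0,0,0],
    [0,0,0.5],
    [0,0,1],
    [0,0,1],
    [0,0,1],
    [0,0,1],
    [0,0,1],
    [0,0,0]
  ],
  "rotation": [
    [0,0,0],
    [0,0,0],
    [0,0,0],
    [0,0,0],
    [0,0,0],
    [0,0,0],
    [0,0,0],
    [0,0,0],
    [0,0,0]
  ],
  "grip": [1,1,1,1,1,1,1,1,1]
}}

```text
time: 23.7
ee_pos: [0.5097, 0.2134, 0.195]
tcp_rot: [179.9, 0.6, 178.1]
wrist_force: [0.5, -0.0, 0.2]
opening: -0.0003
grasp_force: 0.0
```

{"op": "carry_out", "data": {
  "linear": [
    [-1,0,0.5],
    [-1,0,0.5],
    [-1,0,0.5],
    [-1,0,0],
    [-1,-0.5,0],
    [-1,-1,0],
    [0,-1,0],
    [0,-1,0],
    [0,-1,0],
    [0,0,0]
  ],
  "rotation": [
    [0,0,0],
    [0,0,0],
    [0,0,0],
    [0,0,0],
    [0,0,0],
    [0,0,0],
    [0,0,0],
    [0,0,0],
    [0,0,0],
    [0,0,0]
  ],
  "grip": [1,1,1,1,1,1,1,1,1,1]
}}

```text
time: 24.7
ee_pos: [0.3885, 0.1215, 0.2216]
tcp_rot: [-180.0, 0.4, 177.9]
wrist_force: [0.7, 0.5, -0.4]
opening: -0.0004
grasp_force: 0.0
```

```bash
python3 snap.py w5
python3 - <<'E'
from h import *
import json
mt=bot.camera_model("top");ms=bot.camera_model("side");mw=json.load(open("w5.json"))
top=bot.camera("top");side=bot.camera("side");w=cv2.imread("pics/w5.png")
y=np.radians(-1.9);ex=np.array([np.cos(y),np.sin(y),0]);ey=np.array([-np.sin(y),np.cos(y),0])
G=np.array([.4794,.214,0])
# text profile: brightness of top image sampled on rail-frame grid at z .078
for nm,im,m,G in(("top",top,mt,np.array([.4783,.2127,0])),("wrist",w,mw,np.array([.4803,.215,0]))):
    g=cv2.cvtColor(im,cv2.COLOR_BGR2GRAY)
    print(nm,"rows X 70..-70 step 7, cols Y 80..-80 step 8")
    for X in range(70,-71,-7):
        r=[]
        for Y in range(80,-81,-8):
            u,v=proj(m,G+ex*X/1e3+ey*Y/1e3+[0,0,.078]);u,v=int(round(u)),int(round(v))
            r.append(int(g[v,u]) if 0<=u<640 and 0<=v<480 else -1)
        print("%4d "%X,*("%3d"%q for q in r))
E
```

```text
24.75 [0.3887 0.1224 0.2217] [-179.98    0.35  177.95] [ 17.6 -15.1 -10.5  94.2  -0.1  19.6]
top rows X 70..-70 step 7, cols Y 80..-80 step 8
  70  169 169 169 169 169 168 170 169 169 168 169 170 169 170 170 169 169 168 168 168 166
  63  169 168 168 169 169 168 169 169 169 169 169 169 169 169 169 168 168 166 167 166 166
  56  169 168 169 169 158 159 158 169 169 169 167 167 161 168 169 169 168 164 149 164 166
  49  160 146 161 157  94  89  96 111 115 152 128  90  92 120 150 156 148  89 104 127 146
  42  133 136 165 165 164 154 140  83 137 165 164 162 136  73 145 163 163 163 162 143  73
  35  133 164 165 164 164 163 154  73 164 164 163 164 161  77 164 164 163 163 163 162  68
  28  133 165 165 165 164 163 160  73 164 164 164 163 163  71 162 164 163 163 162 163  68
  21  131 164 165 164 163 165 157  77 164 163 163 163 163  72 158 164 163 163 163 161  71
  14  132 165 160 103 134 164 154  73 151 140  96 140 151  73 163 162 125 129 163 161  73
   7  136 165  99 133 104 116 146  79  98  65  62  82 101  74 164 117 127 115 107 161  70
   0  130 159 121 134 126  90  97 102 105  62  63  62 100 
[... 2172 characters left out ...]
81 181 179 181  65 181  78  77  65  98  64 180 181 180 181 181 180  52
 -28  133 179 181 180 178 181 180  68 182 182 108  98 100  65 182 182 179 181 180 179  66
 -35  131 182 180 180 181 180 179  67 182 181 180 181 179  62 114 181 181 181 180 181  72
 -42  133 136 182 181 181 181 116  68 135 182 181 181 136  70 177 182 183 182 181 134  70
 -49  178  82  79  80  80  78  79  74 102 102 101 102  99  76  80  77  79 102 102 101  77
 -56  182 140  80  67  63  66  68  64  64  78  80  79  78  78  65  79  76  78  76  74  59
 -63  184 135 136 136 117  79  79  75  75  78  81  77  79  77  78  68  79  78  79  79  79
 -70  182  53 144 141 140 141 139 130  69  69  69  68  67  69  68  68  69  69  67  67  68
```

Brightness profiles match the neighbours' in both views: screws at X=±42 and end edges at the same places, so the module sits level in line. One last check that the jar is upright before handing in.

Run:
```python
from h import *
im=bot.camera("side");h=cv2.cvtColor(im,cv2.COLOR_BGR2HSV);ms=bot.camera_model("side")
k=cv2.inRange(h,(18,120,60),(32,255,255));_,_,st,c=cv2.connectedComponentsWithStats(k)
print([(s.tolist(),np.round(x,1).tolist()) for s,x in zip(st[1:],c[1:]) if s[4]>20],proj(ms,(.357,-.001,.086)))
ok=any(np.hypot(*(x-proj(ms,(.357,-.001,.086))))<8 for s,x in zip(st[1:],c[1:]) if s[4]>20)
print(ok)
if ok: print(bot.job_done())
```

```text
[([426, 230, 22, 19, 297], [436.8, 240.3]), ([228, 262, 22, 28, 482], [238.5, 275.8])] (np.float64(436.4987661436214), np.float64(237.4888673265231))
True
the job is handed in; nothing more can be done
None
```

The job is handed in at about 25 s of the 54 s allowed: the jar stands upright on the worktop, and the narrow module is hooked, pressed down and level with its neighbours. The click is inferred from the press force dropping to zero and the level fit, since I did not measure the foot joint. I did not touch the tin, bottle, bowl or wide module.

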